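Slide the lacquered paint box home in its rack lane

TASK

Put the wooden paint box away: with the fingers, push it along the rack and down the lane in front of it until it is fully home, square against the wooden back stop. The bare aluminium guide rails scuff the lacquer, so neither the box nor the robot may touch a rail at any time; push steadily, without lifting, tipping or shoving the box so that it slides on by itself. Leave the steel tin, the jar, the bottle and the brush where they are, and finish with the hand clear.

Things in the scene. Friction and masses are not known exactly. Their poses are not given: they have to be found in the camera images.
- rack: Low supply rack fixed on the desk: plywood deck 450 long (x) x 252 wide (y) x 15 mm thick. Origin at the centre of the deck's underside, z up. x runs along its two lanes from the open end (-225 mm) to the wooden back stop, face at x = +213 mm, 45 mm high above the deck. Lanes are centred on y = +57 and -57 mm, 108 mm wide between rails. x points to the robot's left (+y) within 0.2 rad.
- rails: The three straight aluminium guide rails on the rack, fixed to it (this frame coincides with the rack's): bars 6 mm thick along y, centred on y = -114, 0 and +114 mm, from x = +40 to +213 mm, upright 16 mm above the deck (tops 31 mm above the desk).
- paint_box: Closed dark lacquered wooden box, loose, flat ends and sides, 140 long (x) x 88 wide (y) x 56 mm high, 0.3 to 0.65 kg. Origin at the centre of its underside. Starts on the bare deck in front of either lane, far end 65 to 105 mm short of the rails, up to 12 mm off the lane's centre line and 0.12 rad askew. Push its near (-x) end. It slides with friction and stops when the push stops.
- home_a (a point): Point on the deck where the box's origin lies when it is fully home in the lane at rack y = +57 mm (rack x = +143 mm, z = 15 mm)
- home_b (a point): The same for the lane at rack y = -57 mm
- tin: Round closed steel tin with clips, 54 mm diameter (58 over the clips), 58 mm high, loose, standing on the bare deck in front of the other lane, beside the box. Origin at the centre of its underside. To be left alone.
- jar: Glass jar with a green lid, 62 mm diameter, 85 mm high, loose on the desk beyond the back stop. Origin at the centre of its underside. To be left alone.
- bottle: Clear bottle with a white cap, 52 mm diameter, 125 mm high, loose on the desk beyond the back stop. Origin at the centre of its underside. To be left alone.
- brush: Flat varnish brush about 200 mm long lying on the desk on the far side of the rack from the robot. To be left alone.
Things that resemble listed ones, but are neither listed nor needed, are in the scene too. There is more than one size of the paint_box; the job needs the middle-sized.

How it is judged:
At the end, for the whole second after the job is handed in: The box lies flat and still on the deck in a lane, its far end within 5 mm of the back stop (box origin at rack x above 138 mm), square to the lane within 0.05 rad, clear of the rails on both sides (x of paint_box in the frame of rack above 0.138 m and angle between the x axis of paint_box and the x axis of rack, either way round below 0.05 rad and (y of paint_box in the frame of rack between 0.045 and 0.069 m or y of paint_box in the frame of rack between -0.069 and -0.045 m) and z of paint_box in the frame of rack between 0.01 and 0.019 m and angle between paint_box's own z axis and vertical below 0.05 rad and contact force between paint_box and rails below 0.1 N and linear speed of paint_box below 0.01 m/s); the robot touches nothing.
It fails at once if the box touches a guide rail (contact force between paint_box and rails above 0.15 N).
It fails at once if the robot touches a guide rail (contact force between any of the fingers, the arm and rails above 0.5 N).
It fails at once if the arm or the body of the hand, not the fingers, touches the box (contact force between the arm and paint_box above 1 N).
It fails at once if the box is lifted more than 5 mm, tipped, or shoved faster than 0.35 m/s (z of paint_box in the frame of rack above 0.02 m or angle between paint_box's own z axis and vertical above 0.1 rad or linear speed of paint_box above 0.35 m/s).
It fails at once if the tin, jar, bottle or brush is moved more than 8 mm or tipped (distance of any of tin, jar, bottle, brush from where it was at the start of the episode above 0.008 m or angle between any of tin, jar, bottle's own z axis and vertical above 0.2 rad).
It also fails if it takes over 48 s, if anything falls off the work surface, if the arm or the gripper's body presses on something with over 40 N, if the wrist force passes 120 N, or if a joint passes its speed limit or range.

ROBOT

A 6-joint arm with a two-finger parallel gripper is mounted at the origin on the work surface. World frame = base frame: x ahead of the robot, y to its left, z up, the work surface at z = 0. Lengths are in m, angles in rad, forces in N, time in s.
With the tool pointing down it reaches from about 0.25 to 0.725 m from the base axis. Payload 4 kg.
Tool frame: the origin (TCP) lies on the centre line of the jaws, within the pads' length; the fingertips stand 17 mm ahead of it and the grasp point (between the pads) lies 2 mm behind it; z points along the fingers, y is the line along which they close (so a half turn about z gives the same grasp; the last joint's range is limited). The gripper opens to 85 mm and grips with 20 to 120 N. Pads are 22 mm wide; open, the fingers measure 114 mm over their backs; the gripper's body (76 mm by 85 mm) begins 54 mm behind the grasp point. The pads swing forward as they close: fully open they stand 13 mm farther back than shut.
Start: joints at [-1.28, 0.241, 0.005, 1.335, 0, 1.571], TCP at [0.143, -0.479, 0.248] pointing down, gripper open.
Joint ranges: [-2.72, 2.72], [-1.05, 1.87], [-1.09, 1.28], [-1.99, 2.15], [-1.42, 1.44], [-3.14, 3.14]. Speed limits (rad/s): [2.79, 2.79, 3.14, 3.14, 3.14, 3.14].

INTERFACE

Orientations are given as a unit quaternion [x, y, z, w].
In Python, from workcell import get_obs, imaging, order gives the robot as it stands.
- The arm moves only by the tool apply_moves, never from a script. Its argument "targets" is a list that holds one entry, the list of rows, each a list of 5 numbers: the shift along the world's x, y, z in units of 40 mm (1.0 is 40 mm), then the turn about the world's z in degrees, then the gripper command: -1 is shut, 1 is fully open, values between are in proportion. In form: [[[dx, dy, dz, turn, fingers], ...]]. A call has 1 to 8 rows; each row shifts and turns the commanded pose from where the row before left it; what a row does not reach is not made up. A row lasts 1/12 s, in which the tool goes at most 41.7 mm and 7.16 degrees, less where a joint would pass 70% of its speed; a pose out of reach is approached as far as the arm can. A call is refused whole if a number of a shift passes 1 or a number of a turn 7.16, either way. A call with a gripper value outside its range is refused whole. The fingers move at their own pace and stop on an object; the grip force is fixed at half the most. Time passes only in rows, so rows that do not move let the fingers close. It gives the time, the measured TCP pose, the force, the opening and the grip force at its end, in the units of the state.
- get_obs(): the state, without advancing time (a new reading comes with each control period).
- imaging.camera(name): name is "scene" or "top"; returns (picture, depth): 420x560x3 uint8, blue, green, red; 420x560 float32, m along the optical axis (not along the pixel's ray), 0 where there is no reading.
- imaging.get_calibration(name): a dict with "camera_matrix" (3x3 intrinsics, pixels), "eye" and "rotation" of the camera in the world. Camera axes: x right, y down, z forward; pixel columns grow to the right and rows downward; lengths in m; the calibration is good to about 2 mm. A picture is of the moment at which its call begins. get_calibration takes no time and is no camera call.
- order.job_done(): hands the job in; it is judged then, once.
The state is a dict: "clock": time; "joint_pos": joint angles; "joint_vel": joint speeds; "tau": joint torques, N m; "eef_pos": TCP position; "tool_rot": TCP orientation; "ft_force": force on the tool from outside, world axes, zero at the start; "ft_torque": the same for the moment, N m; "grip_width": finger opening in m; "grasp_force": force on a finger pad.
Only numpy, scipy, OpenCV 4.12 (cv2) and the standard library are available. Lean on these libraries where they do the work, as an engineer would, in place of code of your own. Each camera call takes 0.05 s, during which the arm holds its last target. There are 200 camera calls.

## Working session

There is one attempt and no reset: what is moved stays moved. The work goes in short steps, Python scripts to look and compute and a tool call to move; the robot and the scene stay as the last step left them, time stands still between calls to the robot, and variables do not carry over. Pictures are saved under pics/ and viewed, at most 10 in all, crops included, and the job is handed in when it is done.

Besides the shell and the picture viewer there is one more tool, called after "Call:" as name(argument=value, ...), one argument or row to a line, values as JSON. apply_moves: Moves the arm, as the interface text tells. Its arguments: {"type":"object","properties":{"targets":{"type":"array","items":{"type":"array","items":{"type":"array","items":{"type":"number"}}}}},"required":["targets"]}

```bash
mkdir -p pics
cat > h.py <<'E'
import numpy as np, cv2
from workcell import get_obs, imaging, order
def cloud(name):
    im,d=imaging.camera(name); c=imaging.get_calibration(name); K=np.array(c["camera_matrix"]);R=np.array(c["rotation"]);e=np.array(c["eye"])
    v,u=np.mgrid[:420,:560]; r=np.stack([(u-K[0,2])/K[0,0],(v-K[1,2])/K[1,1],np.ones(u.shape)],-1)
    P=(r*d[...,None])@R.T+e; P[d==0]=np.nan
    return im,d,P
E
python3 - <<'E'
from h import *
ims=[]
for n in("scene","top"):
    im,d,P=cloud(n); cv2.imwrite(f"pics/{n}0.png",im); np.save(f"{n}0.npy",P); c=imaging.get_calibration(n);print(n,c["eye"],c["rotation"],c["camera_matrix"])
o=get_obs();print(o["clock"],o["eef_pos"],o["tool_rot"],o["grip_width"])
E
```

```text
Traceback (most recent call last):
  File "h.py", line 6, in cloud
    P=(r*d[...,None])@R.T+e; P[d==0]=np.nan
      ~~~~~~~~~~~~~~~^~~~
ValueError: matmul: Input operand 1 has a mismatch in its core dimension 0, with gufunc signature (n?,k),(k,m?)->(n?,m?) (size 4 is different from 3)
```

Rotation is a quaternion.

```bash
sed -i 's/R=np.array(c\["rotation"\])/R=Rotation.from_quat(c["rotation"]).as_matrix()/; 1a from scipy.spatial.transform import Rotation' h.py
python3 - <<'E'
from h import *
for n in("scene","top"):
    im,d,P=cloud(n); cv2.imwrite(f"pics/{n}0.png",im); np.save(f"{n}0.npy",P); c=imaging.get_calibration(n);print(n,c["eye"],c["rotation"],c["camera_matrix"])
    print(np.nanmedian(P[...,2]),[P[v,u].round(3) for v,u in((100,100),(300,280),(210,280))])
o=get_obs();print(o["clock"],o["eef_pos"],o["tool_rot"],o["grip_width"])
E
```

```text
scene [1.2899532  0.63198683 0.79375759] [ 0.38635127  0.81391032 -0.38626727 -0.19768734] [[390.36378454   0.         274.35394953]
 [  0.         390.36378454 208.36202898]
 [  0.           0.           1.        ]]
-0.0014361322857187053 [array([ 0.394, -1.139,  0.006]), array([0.781, 0.268, 0.   ]), array([0.508, 0.055, 0.013])]
top [0.40116912 0.04382216 1.5940018 ] [-0.69704947  0.7159626  -0.02424084  0.03052826] [[510.37555971   0.         281.39924334]
 [  0.         510.37555971 211.38578177]
 [  0.           0.           1.        ]]
-0.00012209130035722993 [array([0.896, 0.624, 0.007]), array([0.251, 0.068, 0.003]), array([0.528, 0.06 , 0.017])]
0.15 [ 0.14321584 -0.47858506  0.24762499] [ 9.89453455e-01  1.44848973e-01 -1.13311105e-04 -7.89323950e-04] 0.08589027971062017
```

View pics/top0.png

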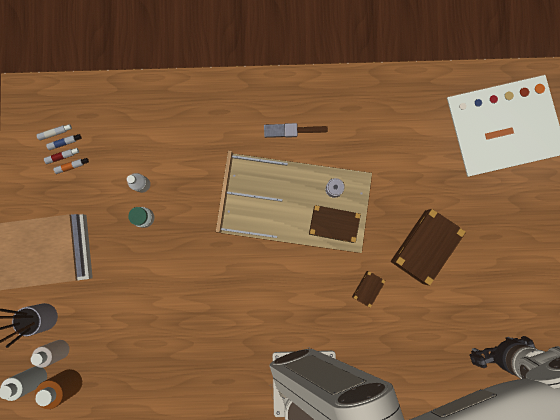

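View pics/scene0.png

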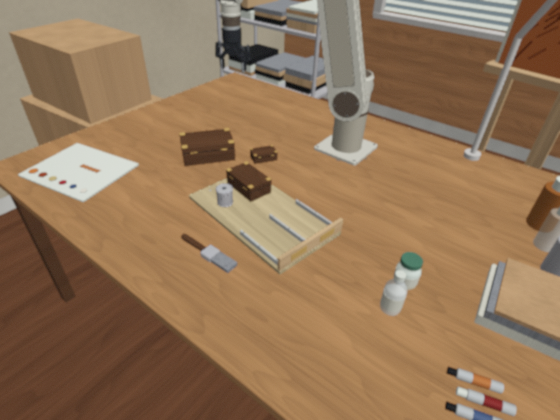

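The top view shows the middle box on the deck at about (335,223), in the lane nearer the robot, with the tin at (336,187). The rails run from about columns 230 to 287, and the stop is at the left, at column 222. The scene view agrees: the large and small boxes are decoys on the desk.

```bash
cat >> h.py <<'E'
def ray(name,uv,z):
    c=imaging.get_calibration(name);K=np.array(c["camera_matrix"]);R=Rotation.from_quat(c["rotation"]).as_matrix();e=np.array(c["eye"])
    uv=np.atleast_2d(uv).astype(float); r=np.c_[(uv-K[[0,1],[2,2]])/K[[0,1],[0,1]],np.ones(len(uv))]@R.T
    return (e+r*((z-e[2])/r[:,2])[:,None])[:,:2]
def rect(mask,z,off=(0,0)):
    cs=cv2.findContours(mask.astype(np.uint8),cv2.RETR_EXTERNAL,cv2.CHAIN_APPROX_NONE)[0]; c=max(cs,key=cv2.contourArea)[:,0]
    w=ray("top",c,z); (cx,cy),(a,b),t=cv2.minAreaRect((w*1000).astype(np.float32))
    return cx,cy,a,b,t
E
python3 - <<'E'
from h import *
im=cv2.imread("pics/top0.png");P=np.load("top0.npy");Z=P[...,2]
roi=np.zeros(Z.shape,bool);roi[140:262,205:385]=1
m=roi&(Z>.06)&(Z<.08)&(im.max(2)<130); 
hsv=cv2.cvtColor(im,cv2.COLOR_BGR2HSV)
m2=m.copy();m2[:,:]=m; m2[:204]=0
print("box",rect(m2,.071),np.nanmedian(Z[m2]))
t=roi&(Z>.05)&(Z<.07);t[204:]=0;t[:,:300]=0; print("tin",rect(t,.058+.015))
deck=(roi&((Z>.007))); deck=cv2.morphologyEx(deck.astype(np.uint8),cv2.MORPH_CLOSE,np.ones((5,5)))
print("deck z>7mm",rect(deck,.015))
for n,z0,z1 in(("rail",.023,.04),("stop",.045,.07)):
    mm=roi&(Z>z0)&(Z<z1);mm[:,300:]=0
    if n=="rail": mm&=(hsv[...,1]<60)
    k,l,s,c=cv2.connectedComponentsWithStats(mm.astype(np.uint8))
    for i in range(1,k):
        if s[i,4]>15:
            v,u=np.nonzero(l==i);w=ray("top",np.c_[u,v],.031 if n=="rail" else .06)*1000
            vx,vy,x0,y0=cv2.fitLine(w.astype(np.float32),cv2.DIST_L2,0,.01,.01).ravel()
            print(n,s[i],w.mean(0).round(1),"ang",np.arctan2(vx,vy),"ends y",w[:,1].min(),w[:,1].max())
for a in((223,430),(247,430),(288,368)):
    print("decoy z",P[a[0]-1:a[0]+2,a[1]-1:a[1]+2].reshape(-1,3).mean(0).round(3))
R=Rotation.from_quat(get_obs()["tool_rot"]).as_matrix();print(R.round(3))
E
```

```text
box (479.19354248046875, -102.24270629882812, 139.711669921875, 88.19623565673828, 77.59530639648438) 0.07031526969596735
tin (587.5142822265625, -119.0694808959961, 42.17882537841797, 32.54853439331055, 34.83817672729492)
deck z>7mm (541.4909057617188, 11.73516845703125, 491.9979248046875, 305.77978515625, 82.1735610961914)
rail [232 155  56  10 127] [684.6 119.9] ang 0.16708848 ends y 34.84074317716658 204.77250462718914
rail [227 192  56   9 115] [572.1 136.6] ang 0.16651377 ends y 53.26965595789836 222.2658646182088
rail [221 228  56  10 108] [460.2 157.5] ang 0.16917369 ends y 74.6400047064455 242.75337182392096
stop [216 150  16  83 366] [587.2 229. ] ang 1.738428 ends y 204.48458863781065 254.22749728621108
decoy z [ 0.473 -0.384  0.079]
decoy z [ 0.402 -0.381  0.077]
decoy z [ 0.283 -0.199  0.037]
[[ 0.958  0.287 -0.   ]
 [ 0.287 -0.958  0.002]
 [ 0.    -0.002 -1.   ]]
```

Call:
apply_moves(
  targets=[
    [[0.66,0.56,0,5.3,0.2],[0.66,0.56,0,5.3,0.2],[0.66,0.56,0,5.3,0.2],[0.66,0.56,0,5.3,0.2],[0.66,0.56,0,5.3,0.2],[0.66,0.56,0,5.3,0.2],[0.66,0.56,0,5.3,0.2],[0.66,0.56,0,5.3,0.2]],
  ],
)

```text
clock: 0.82
eef_pos: [0.3554, -0.2984, 0.2481]
tool_rot: [0.869, 0.495, -0.0, -0.0]
ft_force: [0.2, -0.6, 0.2]
grip_width: 0.0513
grasp_force: 0.0
```

Call:
apply_moves(
  targets=[
    [[0.66,0.56,-0.3,5.3,0.2],[0.66,0.56,-0.3,5.3,0.2],[0.66,0.56,-0.3,5.3,0.2],[0.6,0.56,-0.3,5.3,0.2],[0,0,-0.5,0,0.2],[0,0,-0.5,0,0.2],[0,0,0,0,0.2],[0,0,0,0,0.2]],
  ],
)

```text
clock: 1.48
eef_pos: [0.4567, -0.2096, 0.1592]
tool_rot: [0.764, 0.645, -0.001, -0.002]
ft_force: [0.4, -0.4, 0.2]
grip_width: 0.0512
grasp_force: 0.0
```

```bash
cat >> h.py <<'E'
A=.1675; ex=np.array([np.sin(A),np.cos(A)]);ey=np.array([-ex[1],ex[0]]);O=np.array([551.2,13.3])
def tool():
    o=get_obs();R=Rotation.from_quat(o["tool_rot"]).as_matrix();p=np.array(o["eef_pos"])*1000
    d=p[:2]-O;print("t",round(o["clock"],2),"tcp rack",(d@ex).round(1),(d@ey).round(1),"z",p[2].round(1),"yaw err deg",np.degrees(np.arctan2(R[1,1],R[0,1])-np.arctan2(-ey[1],-ey[0])).round(2),"F rack",(np.array(o["ft_force"])[:2]@ex).round(2),(np.array(o["ft_force"])[:2]@ey).round(2),"w",o["grip_width"])
E
python3 -c "
from h import *
tool();im,d,P=cloud('scene');cv2.imwrite('pics/s1.png',cv2.resize(im[120:300,150:390],None,fx=3,fy=3))"
```

```text
t 1.48 tcp rack -235.5 56.0 z 159.2 yaw err deg -0.12 F rack -0.28 -0.43 w 0.05123932596605612
```

View pics/s1.png

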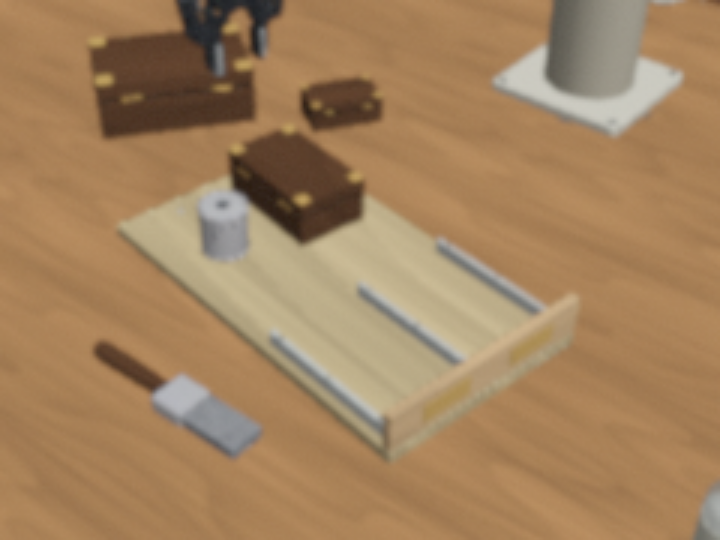

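The fingers are above and behind the box's near end, straddling its centre line. Now I'll descend and close the gap.

Call:
apply_moves(
  targets=[
    [[0,0,-0.55,0,0.2],[0,0,-0.55,0,0.2],[0,0,-0.55,0,0.2],[0,0,-0.55,0,0.2],[0,0,-0.5,0,0.2],[0,0,0,0,0.2],[0.04,0.25,0,0,0.2],[0.02,0.12,0,0,0.2]],
  ],
)

```text
clock: 2.2
eef_pos: [0.4614, -0.1954, 0.0541]
tool_rot: [0.765, 0.644, 0.001, 0.001]
ft_force: [1.0, -1.1, -0.1]
grip_width: 0.0513
grasp_force: 0.0
```

Call:
apply_moves(
  targets=[
    [[0.02,0.12,0,0,0.2],[0.02,0.12,0,0,0.2],[0.02,0.12,0,0,0.2],[0.02,0.12,0,0,0.2],[0.02,0.12,0,0,0.2],[0.02,0.12,0,0,0.2],[0.02,0.12,0,0,0.2],[0.02,0.12,0,0,0.2]],
  ],
)

```text
clock: 2.87
eef_pos: [0.4678, -0.1585, 0.0537]
tool_rot: [0.765, 0.644, -0.0, 0.003]
ft_force: [-1.2, -7.0, 5.3]
grip_width: 0.0513
grasp_force: 3.3
```

```bash
cat >> h.py <<'E'
def box(save=None):
    im,d,P=cloud("top");Z=P[...,2];dd=P[...,:2]*1000-O;X=dd@ex;Y=dd@ey
    m=(Z>.06)&(Z<.08)&(im.max(2)<130)&(Y>0)&(Y<115)&(X>-215)&(X<206)
    if save: cv2.imwrite(save,cv2.resize(im[130:270,200:400],None,fx=4,fy=4))
    cx,cy,a,b,t=rect(m,.071); t=t if a>b else t+90
    q=np.array([cx,cy])-O; print("box rack",(q@ex).round(1),(q@ey).round(1),"size",a,b,"askew",np.round((np.radians(t)-(np.pi/2-A)+np.pi/2)%np.pi-np.pi/2,3))
E
python3 -c "
from h import *
tool();box('pics/t1.png')"
```

```text
t 2.87 tcp rack -183.3 53.6 z 53.7 yaw err deg -0.2 F rack -7.06 0.04 w 0.05128548927534707
box rack -101.0 54.6 size 137.945068359375 88.46307373046875 askew -0.012
```

View pics/t1.png

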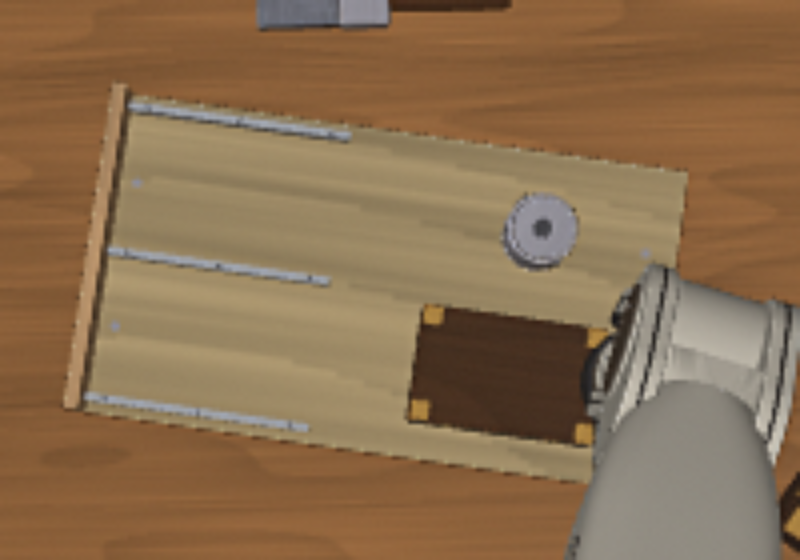

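The box is in contact, about square and about 2.5 mm short of the lane centre in y. I'll push on with a slight steer towards +y.

Call:
apply_moves(
  targets=[
    [[0.021,0.187,0,0,0.2],[0.021,0.187,0,0,0.2],[0.021,0.187,0,0,0.2],[0.021,0.187,0,0,0.2],[0.021,0.187,0,0,0.2],[0.021,0.187,0,0,0.2],[0.021,0.187,0,0,0.2],[0.021,0.187,0,0,0.2]],
  ],
)

```text
clock: 3.58
eef_pos: [0.4742, -0.0983, 0.0534]
tool_rot: [0.765, 0.644, -0.0, 0.002]
ft_force: [-1.6, -6.2, 5.0]
grip_width: 0.0512
grasp_force: 3.2
```

```bash
python3 -c "
from h import *
tool();box('pics/t2.png')"
```

```text
t 3.58 tcp rack -122.9 57.3 z 53.4 yaw err deg -0.21 F rack -6.34 0.52 w 0.0511627928730618
box rack -35.1 58.1 size 126.01100158691406 88.06033325195312 askew -0.002
```

View pics/t2.png

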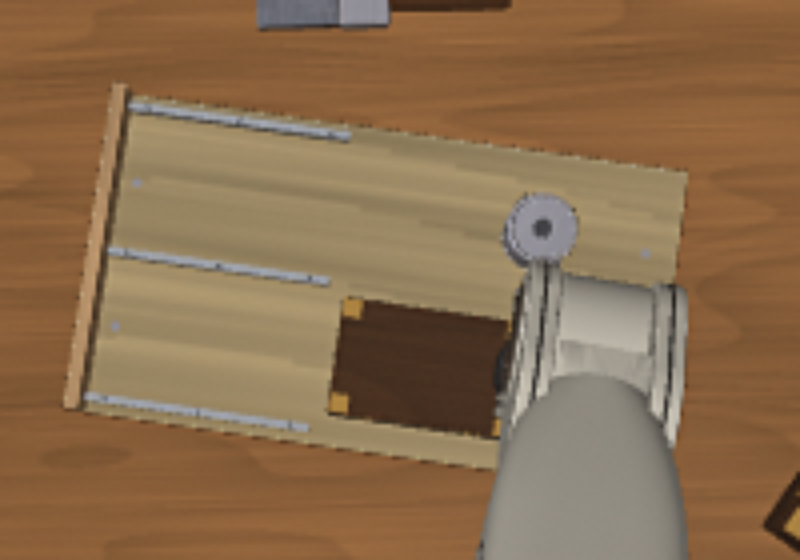

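The box is now about 58.1 mm in y and square within 0.002 rad. Its far end is about 12 mm short of the rails, so I'll push straight on.

Call:
apply_moves(
  targets=[
    [[0.032,0.185,0,0,0.2],[0.032,0.185,0,0,0.2],[0.032,0.185,0,0,0.2],[0.032,0.185,0,0,0.2],[0.032,0.185,0,0,0.2],[0.032,0.185,0,0,0.2],[0.032,0.185,0,0,0.2],[0.032,0.185,0,0,0.2]],
  ],
)

```text
clock: 4.3
eef_pos: [0.4836, -0.039, 0.0529]
tool_rot: [0.765, 0.644, -0.001, 0.001]
ft_force: [-1.1, -6.5, 6.1]
grip_width: 0.0512
grasp_force: 3.4
```

```bash
python3 -c "
from h import *
tool();box()"
```

```text
t 4.3 tcp rack -62.8 57.9 z 52.9 yaw err deg -0.2 F rack -6.64 0.03 w 0.05115917262800334
box rack 28.4 58.5 size 119.00648498535156 88.63102722167969 askew 0.002
```

Call:
apply_moves(
  targets=[
    [[0.033,0.185,0,0,0.2],[0.033,0.185,0,0,0.2],[0.033,0.185,0,0,0.2],[0.033,0.185,0,0,0.2],[0.033,0.185,0,0,0.2],[0.033,0.185,0,0,0.2],[0.033,0.185,0,0,0.2],[0.033,0.185,0,0,0.2]],
  ],
)

```text
clock: 5.02
eef_pos: [0.4938, 0.0202, 0.0527]
tool_rot: [0.765, 0.644, -0.001, 0.001]
ft_force: [-0.9, -6.2, 5.6]
grip_width: 0.0512
grasp_force: 3.2
```

```bash
python3 -c "
from h import *
tool();box('pics/t3.png')"
```

```text
t 5.02 tcp rack -2.8 57.8 z 52.7 yaw err deg -0.2 F rack -6.24 -0.09 w 0.0512417231803082
box rack 94.3 58.3 size 106.82825469970703 88.23516845703125 askew -0.001
```

View pics/t3.png

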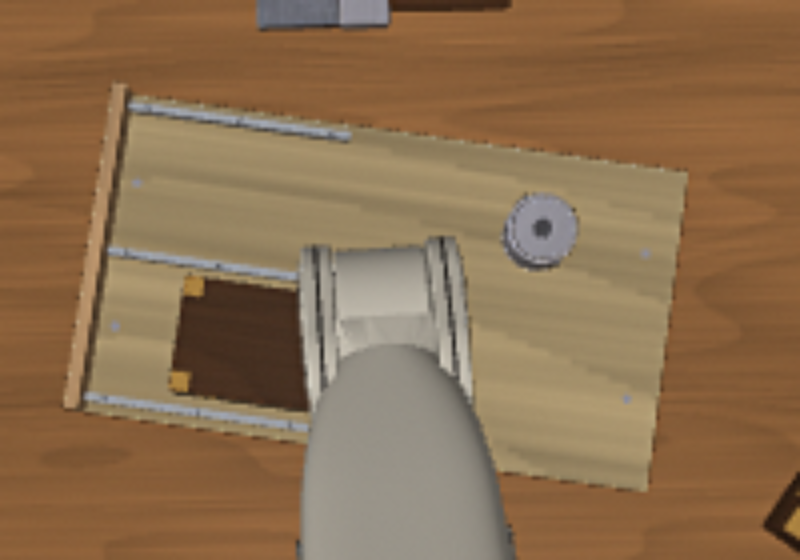

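The box is centred between the rails in the top view, with about 65 mm left to the stop.

Call:
apply_moves(
  targets=[
    [[0.031,0.17,0,0,0.2],[0.031,0.17,0,0,0.2],[0.031,0.17,0,0,0.2],[0.031,0.17,0,0,0.2],[0.031,0.17,0,0,0.2],[0.031,0.17,0,0,0.2],[0.031,0.17,0,0,0.2],[0.031,0.17,0,0,0.2]],
  ],
)

```text
clock: 5.73
eef_pos: [0.5033, 0.0744, 0.0524]
tool_rot: [0.765, 0.644, -0.001, 0.001]
ft_force: [-1.0, -7.1, 5.7]
grip_width: 0.0514
grasp_force: 3.4
```

Call:
apply_moves(
  targets=[
    [[0.012,0.07,0,0,0.2],[0.012,0.07,0,0,0.2],[0.006,0.035,0,0,0.2]],
  ],
)

```text
clock: 5.98
eef_pos: [0.5046, 0.0817, 0.0523]
tool_rot: [0.765, 0.644, -0.001, 0.001]
ft_force: [-1.9, -5.3, 5.8]
grip_width: 0.0513
grasp_force: 3.4
```

```bash
python3 -c "
from h import *
tool();box()"
```

```text
t 5.98 tcp rack 59.6 57.3 z 52.3 yaw err deg -0.16 F rack -5.6 1.03 w 0.05128650612721354
box rack 164.4 57.6 size 83.00395965576172 88.48878479003906 askew -1.563
```

Call:
apply_moves(
  targets=[
    [[0.005,0.03,0,0,0.2],[0.005,0.03,0,0,0.2]],
  ],
)

```text
clock: 6.2
eef_pos: [0.5049, 0.0837, 0.0523]
tool_rot: [0.765, 0.644, -0.001, 0.0]
ft_force: [0.1, -5.3, 3.7]
grip_width: 0.0513
grasp_force: 3.1
```

Call:
apply_moves(
  targets=[
    [[0.005,0.03,0,0,0.2],[0,0,0,0,0.2]],
  ],
)

```text
clock: 6.37
eef_pos: [0.5052, 0.0849, 0.0523]
tool_rot: [0.765, 0.644, -0.001, 0.001]
ft_force: [-1.7, -6.9, 5.6]
grip_width: 0.0511
grasp_force: 3.3
```

Call:
apply_moves(
  targets=[
    [[0.005,0.03,0,0,0.2],[0,0,0,0,0.2]],
  ],
)

```text
clock: 6.53
eef_pos: [0.5051, 0.0849, 0.0523]
tool_rot: [0.765, 0.644, -0.002, 0.001]
ft_force: [-1.3, -9.0, 5.9]
grip_width: 0.0512
grasp_force: 5.1
```

Call:
apply_moves(
  targets=[
    [[0.005,0.03,0,0,0.2],[0,0,0,0,0.2]],
  ],
)

```text
clock: 6.7
eef_pos: [0.5051, 0.0849, 0.0524]
tool_rot: [0.765, 0.644, -0.003, 0.002]
ft_force: [-1.5, -13.6, 7.1]
grip_width: 0.0514
grasp_force: 6.9
```

The force is climbing while the TCP stays put, so the box is home. I'll back straight out, then lift.

Call:
apply_moves(
  targets=[
    [[-0.02,-0.12,0,0,0.2],[-0.05,-0.3,0,0,0.2],[-0.08,-0.49,0,0,0.2],[-0.08,-0.49,0.2,0,0.2],[-0.08,-0.49,0.6,0,0.2],[-0.08,-0.49,0.7,0,0.2],[-0.08,-0.49,0.7,0,0.2],[-0.08,-0.49,0.7,0,0.2]],
  ],
)

```text
clock: 7.37
eef_pos: [0.483, -0.0464, 0.1688]
tool_rot: [0.764, 0.645, -0.0, -0.001]
ft_force: [1.6, -0.7, 1.2]
grip_width: 0.051
grasp_force: 0.0
```

Call:
apply_moves(
  targets=[
    [[-0.5,-0.5,0.6,0,0.2],[-0.5,-0.5,0.6,0,0.2],[-0.5,-0.5,0,0,0.2],[-0.5,-0.5,0,0,0.2],[0,0,0,0,0.2],[0,0,0,0,0.2]],
  ],
)

```text
clock: 7.87
eef_pos: [0.4031, -0.1262, 0.2161]
tool_rot: [0.765, 0.644, 0.001, -0.001]
ft_force: [0.2, 0.4, -0.2]
grip_width: 0.051
grasp_force: 0.0
```

```bash
sed -i 's/X<206/X<220/' h.py; python3 -c "
from h import *
tool();box('pics/t4.png')"
```

```text
t 7.87 tcp rack -162.3 122.8 z 216.1 yaw err deg -0.29 F rack 0.44 -0.09 w 0.05103329466244399
box rack 144.0 57.7 size 141.26922607421875 88.05097961425781 askew -0.006
```

View pics/t4.png

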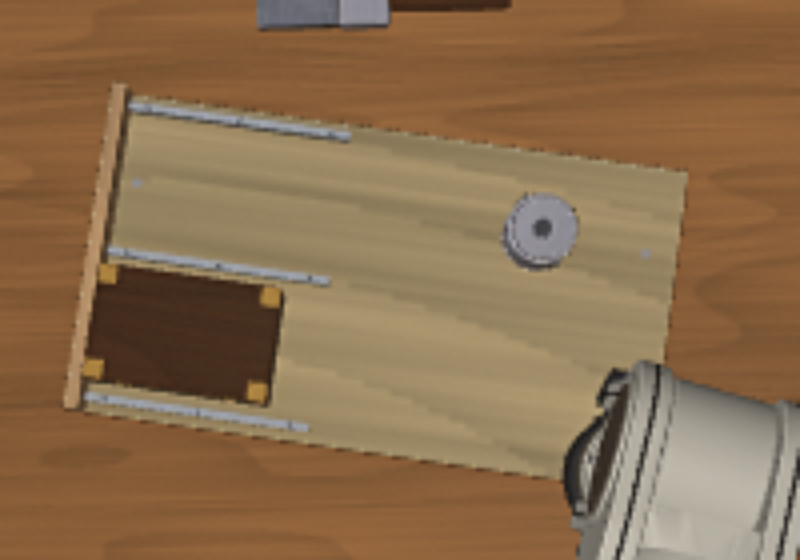

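The box is flush against the stop, centred between the rails and square. The tin hasn't moved and the hand is clear.

```bash
python3 -c "
from h import *
print(order.job_done())"
```

```text
the job is handed in; nothing more can be done
None
```

I pushed the paint box home against the back stop in the robot-side lane (rack y = +57 mm), measured at rack x ≈ 144 mm, y ≈ 57.7 mm and 0.006 rad askew; the hand is clear and the job is handed in, with no verdict returned.

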